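# Load four scales from a stack of check weights

### The job

Take the stack of check weights apart and load the four scales for their drift test, one weight on each: the smallest weight on the smallest scale, the next weight on the next larger scale, and so on up to the largest weight on the largest scale. Set each weight down gently, without dropping it, standing upright in the middle of its pan.

Things in the scene. Friction and masses are not known exactly. Their poses are not given: they have to be found in the camera images.
- w50_mid (a point): Bare steel check weight of 50 g: upright cylinder 18 mm in diameter and 26 mm high with a shallow groove round it, smallest, top of the stack at the start. The point is the centre of the cylinder, half-way up (13 mm above its underside); z is its axis. Flat ends, loosely laid on one another, up to 2 mm off-centre. From below, the stack is 500, 200, 100, 50 g; its top is 138 mm above the bench.
- w100_mid (a point): Bare steel check weight of 100 g: upright cylinder 24 mm in diameter and 30 mm high with a shallow groove round it, second from the top at the start. The point is the centre of the cylinder, half-way up (15 mm above its underside); z is its axis. Flat ends, loosely laid on one another, up to 2 mm off-centre. From below, the stack is 500, 200, 100, 50 g; its top is 138 mm above the bench.
- w200_mid (a point): Bare steel check weight of 200 g: upright cylinder 32 mm in diameter and 34 mm high with a shallow groove round it, third from the top at the start. The point is the centre of the cylinder, half-way up (17 mm above its underside); z is its axis. Flat ends, loosely laid on one another, up to 2 mm off-centre. From below, the stack is 500, 200, 100, 50 g; its top is 138 mm above the bench.
- w500_mid (a point): Bare steel check weight of 500 g: upright cylinder 44 mm in diameter and 44 mm high with a shallow groove round it, largest, bottom of the stack, standing on a round black rubber pad (100 mm in diameter, 4 mm thick) at the start. The point is the centre of the cylinder, half-way up (22 mm above its underside); z is its axis. Flat ends, loosely laid on one another, up to 2 mm off-centre. From below, the stack is 500, 200, 100, 50 g; its top is 138 mm above the bench.
- scale_a_pan (a point): White electronic scale (smallest, pocket scale), standing fixed on the bench: body 100 mm from front to back (x), 66 mm wide (y), 14 mm high, with a flat dark steel square pan 58 x 58 mm, whose top is 24 mm above the bench. The point is the centre of the pan's top face; x points from the display (in front of the pan, 66 mm from pan centre to front edge) to the back, z up. The pan does not give.
- scale_b_pan (a point): White electronic scale (second smallest, coffee scale), standing fixed on the bench: body 130 mm from front to back (x), 100 mm wide (y), 22 mm high, with a flat dark steel square pan 90 x 90 mm, whose top is 32 mm above the bench. The point is the centre of the pan's top face; x points from the display (in front of the pan, 78 mm from pan centre to front edge) to the back, z up. The pan does not give.
- scale_c_pan (a point): White electronic scale (second largest, kitchen scale with the only round pan), standing fixed on the bench: body 160 mm from front to back (x), 132 mm wide (y), 32 mm high, with a flat dark steel round pan, diameter 122 mm, whose top is 42 mm above the bench. The point is the centre of the pan's top face; x points from the display (in front of the pan, 92 mm from pan centre to front edge) to the back, z up. The pan does not give.
- scale_d_pan (a point): White electronic scale (largest, bench scale), standing fixed on the bench: body 188 mm from front to back (x), 172 mm wide (y), 50 mm high, with a flat dark steel square pan 150 x 150 mm, whose top is 60 mm above the bench. The point is the centre of the pan's top face; x points from the display (in front of the pan, 107 mm from pan centre to front edge) to the back, z up. The pan does not give.
There are look-alikes about, which are no part of the job. What is shaped like the part that bears w500_mid but brown is not meant.

How it is judged (in metres and radians):
At the end, for the whole second after the job is handed in: Each weight stands upright (within 0.1 rad), released and at rest, on the pan of its own scale (50 g on the pocket scale, 100 g on the coffee scale, 200 g on the round-pan kitchen scale, 500 g on the bench scale), its axis within 12 mm of the pan's centre (horizontal distance between w50_mid and scale_a_pan below 0.012 m and z of w50_mid in the frame of scale_a_pan between 0.01 and 0.016 m and angle between each of w50_mid, w100_mid, w200_mid, w500_mid's own z axis and vertical below 0.1 rad and linear speed of each of w50, w100, w200, w500 below 0.02 m/s and contact force between each of w50, w100, w200, w500 and the fingers below 0.05 N and horizontal distance between w100_mid and scale_b_pan below 0.012 m and z of w100_mid in the frame of scale_b_pan between 0.012 and 0.018 m and horizontal distance between w200_mid and scale_c_pan below 0.012 m and z of w200_mid in the frame of scale_c_pan between 0.014 and 0.02 m and horizontal distance between w500_mid and scale_d_pan below 0.012 m and z of w500_mid in the frame of scale_d_pan between 0.019 and 0.025 m); the robot touches nothing.
It fails at once if a weight is dropped or knocked down (out of the fingers and faster than 0.45 m/s, a fall of about 10 mm) ((linear speed of w50 above 0.45 m/s and contact force between w50 and the fingers below 0.05 N) or (linear speed of w100 above 0.45 m/s and contact force between w100 and the fingers below 0.05 N) or (linear speed of w200 above 0.45 m/s and contact force between w200 and the fingers below 0.05 N) or (linear speed of w500 above 0.45 m/s and contact force between w500 and the fingers below 0.05 N)).
It fails at once if a weight is pressed onto its scale with more than 40 N (contact force between w50 and scale_a above 40 N or contact force between w100 and scale_b above 40 N or contact force between w200 and scale_c above 40 N or contact force between w500 and scale_d above 40 N).
It also fails if it takes over 136 s, if anything falls off the work surface, if the arm or the gripper's body presses on something with over 40 N, if the wrist force passes 120 N, or if a joint passes its speed limit or range.

### The arm

A 6-joint arm with a two-finger parallel gripper is mounted at the origin on the work surface. World frame = base frame: x ahead of the robot, y to its left, z up, the work surface at z = 0. Lengths are in mm, angles in degrees, forces in N, time in s.
With the tool pointing down it reaches from about 350 to 850 mm from the base axis. Payload 8.1 kg.
Tool frame: the origin (TCP) lies where the fingers leave the gripper's body, on its centre line; the fingertips stand 73 mm ahead of it and the grasp point (between the pads) lies 54 mm ahead of it; z points along the fingers, y is the line along which they close (so a half turn about z gives the same grasp; the last joint's range is limited). The gripper opens to 85 mm and grips with 20 to 120 N. Pads are 22 mm wide; open, the fingers measure 114 mm over their backs; the gripper's body (76 mm by 85 mm) begins 54 mm behind the grasp point. The pads swing forward as they close: fully open they stand 13 mm farther back than shut.
Start: joints at [71.941, 7.471, 85.268, -0, 87.261, -4.893], TCP at [136.647, 584.237, 303.892] pointing down, gripper open.
Joint ranges: [-169.43, 169.43], [-51.17, 129.36], [1.28, 143.12], [-76.62, 256.62], [0, 156.53], [-152.29, 152.29]. Speed limits (degrees/s): [136.94, 136.94, 159.86, 180, 180, 180].

### API

Orientations are given as [roll, pitch, yaw] about the fixed x, y, z axes, in that order (R = Rz(yaw) Ry(pitch) Rx(roll)).
In Python, from bench import sense, optics, r gives the robot as it stands.
- The arm moves only by the tool servo_tool, never from a script. Its argument "plan" is a list that holds one entry, the list of rows, each a list of 5 numbers: the shift along the world's x, y, z in m, then the turn about the world's z in degrees, then the finger opening in m, from 0 to 0.0854. A call has 1 to 10 rows; each row shifts and turns the commanded pose from where the row before left it; what a row does not reach is not made up. A row lasts 1/10 s, in which the tool goes at most 50 mm and 8.59 degrees, less where a joint would pass 70% of its speed; a pose out of reach is approached as far as the arm can. A call is refused whole if a number of a shift passes 0.05 or a number of a turn 8.59, either way. A call with a gripper value outside its range is refused whole. The fingers move at their own pace and stop on an object; "force" is the grip in N (left out, the last holds). Time passes only in rows, so rows that do not move let the fingers close. It gives the time, the measured TCP pose, the force, the opening and the grip force at its end, in the units of the state.
- sense(): the state, without advancing time (a new reading comes with each control period).
- optics.snapshot(name): name is "scene" or "top" or "wrist"; returns a dict with "frame" (420x560x3 uint8, blue, green, red), "fx", "fy", "cx", "cy" (pixels), "cam_to_world" (4x4, takes a point from camera to world coordinates). Camera axes: x right, y down, z forward; pixel columns grow to the right and rows downward; lengths in mm; the calibration is good to about 2 mm. A picture is of the moment at which its call begins. There is no depth.
- r.hand_in(): hands the job in; it is judged then, once.
The state is a dict: "time": time; "joint_pos": joint angles; "qd": joint speeds; "joint_efforts": joint torques, N m; "tool_pos": TCP position; "tcp_rot": TCP orientation; "ft_force": force on the tool from outside, world axes, zero at the start; "wrist_torque": the same for the moment, N m; "finger_gap": finger opening in mm; "grip_force": force on a finger pad.
Only numpy, scipy, OpenCV 4.12 (cv2) and the standard library are available. Lean on these libraries where they do the work, as an engineer would, in place of code of your own. Each camera call takes 0.05 s, during which the arm holds its last target. There are 200 camera calls.

## Working session

There is one attempt and no reset: what is moved stays moved. The work goes in short steps, Python scripts to look and compute and a tool call to move; the robot and the scene stay as the last step left them, time stands still between calls to the robot, and variables do not carry over. Pictures are saved under pics/ and viewed, at most 14 in all, crops included, and the job is handed in when it is done.

Besides the shell and the picture viewer there is one more tool, called after ">>>" by a JSON object that holds its "method" and its "body", one argument or row to a line. servo_tool: Moves the arm, as the interface text tells. Its arguments: {"type":"object","properties":{"plan":{"type":"array"},"force":{"type":"number"}},"required":["plan"]}

```bash
mkdir -p pics; ls; cat > h.py <<'E'
import numpy as np, cv2
from bench import sense, optics, r
def snap(n,f=None):
    s=optics.snapshot(n)
    if f: cv2.imwrite('pics/'+f,s['frame'])
    return s
def ray(s,u,v):
    M=np.array(s['cam_to_world']); d=M[:3,:3]@np.array([(u-s['cx'])/s['fx'],(v-s['cy'])/s['fy'],1])
    return M[:3,3],d
def onz(s,u,v,z):
    o,d=ray(s,u,v); return o+d*(z-o[2])/d[2]
def proj(s,p):
    M=np.linalg.inv(np.array(s['cam_to_world'])); q=M[:3,:3]@np.array(p)+M[:3,3]
    return np.array([s['fx']*q[0]/q[2]+s['cx'],s['fy']*q[1]/q[2]+s['cy']])
def cross(a,b):
    (o1,d1),(o2,d2)=a,b
    A=np.array([d1,-d2]).T; t=np.linalg.lstsq(A,o2-o1,rcond=None)[0]
    p,q=o1+d1*t[0],o2+d2*t[1]; return (p+q)/2,np.linalg.norm(p-q)
E
python3 - <<'E'
from h import *
for n in ("scene","top","wrist"):
    s=snap(n,n+'0.png'); print(n,s['fx'],np.round(s['cam_to_world'],3).tolist())
print(sense())
E
```

```text
pics
scene 414.851242907965 [[-0.171, 0.634, -0.755, 1216.016], [0.985, 0.119, -0.123, 122.431], [0.012, -0.764, -0.645, 707.044], [0.0, 0.0, 0.0, 1.0]]
top 386.85620080844484 [[-0.011, -0.986, 0.169, 325.896], [-1.0, 0.012, 0.001, 9.279], [-0.003, -0.169, -0.986, 1129.66], [0.0, 0.0, 0.0, 1.0]]
wrist 305.3630553549753 [[0.227, 0.928, 0.295, 60.218], [0.974, -0.216, -0.07, 600.951], [-0.001, 0.303, -0.953, 373.005], [0.0, 0.0, 0.0, 1.0]]
{'time': 0.15, 'joint_pos': array([ 7.19393804e+01,  7.50694485e+00,  8.53162069e+01, -2.22512607e-03,
        8.72618342e+01, -4.89429954e+00]), 'qd': array([ 0.05551799, -0.17439749, -0.04236707, -0.01847098, -0.06506983,
       -0.03109949]), 'joint_efforts': array([ 6.02402688e-04, -5.70065618e+01, -5.01157022e+01, -2.84618218e-04,
        9.71164147e-03, -3.21451614e-05]), 'tool_pos': array([136.56679598, 583.91362848, 303.05473252]), 'tcp_rot': array([-1.79915134e+02, -5.03649284e-03,  1.66833784e+02]), 'ft_force': array([ 0.20126524, -0.0619633 , -0.65786204]), 'wrist_torque': array([-0.01750465,  0.01768098,  0.00535135]), 'grip_force': 0.0, 'finger_gap': 85.24731557551088}
```

```bash
python3 -c "
import cv2,numpy as np
a=cv2.imread('pics/scene0.png');b=cv2.imread('pics/top0.png')
cv2.imwrite('pics/a0.png',a)"
```

```text
(no output)
```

View pics/scene0.png

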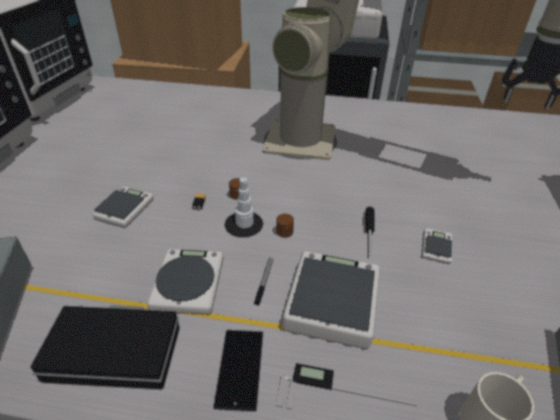

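View pics/top0.png

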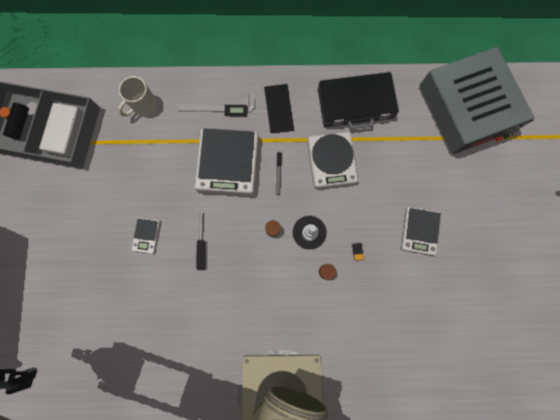

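Scene view: the stack stands at (244,205) on a black pad, with brown look-alike cylinders at (236,188) and (285,225). In the top view the stack is at (311,232) and the brown ones at (273,228) and (328,271). Scales in the top view: pocket (146,231), coffee (422,227), round pan (333,154), bench (227,155).

```bash
cat > m.py <<'E'
from h import *
T=snap('top');S=snap('scene')
def blob(s,seed,half,thr=95):
    g=cv2.cvtColor(s['frame'],cv2.COLOR_BGR2GRAY); u,v=seed
    m=(g<thr).astype(np.uint8); n,l,st,c=cv2.connectedComponentsWithStats(m,connectivity=4)
    k=l[v,u]; 
    mm=(l==k).astype(np.uint8); cs=max(cv2.findContours(mm,0,2)[0],key=cv2.contourArea)
    h=cv2.convexHull(cs)[:,0].astype(float)
    return h,st[k],g[v,u]
P={'a':((146,229),(437,246),24,58),'b':((424,222),(123,205),32,90),'c':((333,154),(185,279),42,122),'d':((227,153),(333,291),60,150),'pad':((298,235),(231,226),4,100)}
for k,(t,sc,z,w) in P.items():
    out=[]
    for s,sd in((T,t),(S,sc)):
        h,st,g=blob(s,sd,0)
        W=np.array([onz(s,*p,z)[:2] for p in h],np.float32)
        rc=cv2.minAreaRect(W); M=cv2.moments(cv2.convexHull(W)); c=np.array([M['m10'],M['m01']])/M['m00']
        px=proj(s,[*c,z]); out.append(px)
        print(k,g,st[:4],'centroid',c.round(1),'rect',np.round(rc[0],1),np.round(rc[1],1),round(rc[2],1))
    p,e=cross(ray(T,*out[0]),ray(S,*out[1])); print('   cross',p.round(1),'gap',round(e,1))
print('stack top',onz(T,311,229,138))
cv2.imwrite('pics/c0.png',np.hstack([cv2.resize(T['frame'][195:285,255:355],(400,360),interpolation=2),cv2.resize(S['frame'][165:245,200:300],(400,320),interpolation=2)[:,:] if 0 else cv2.resize(S['frame'][160:250,200:300],(400,360),interpolation=2)]))
E
python3 m.py
```

```text
a 69 [134 219  24  21] centroid [460.4 385.9] rect [460.1 385.5] [59.2 56. ] 81.5
a 65 [425 235  26  22] centroid [465.6 384.5] rect [464.9 384.2] [56.4 66.8] 82.0
   cross [460.9 386.7  19.9] gap 1.1
b 65 [407 209  34  34] centroid [ 461.3 -409.5] rect [ 461.2 -409.1] [88.7 89.7] 79.4
b 71 [ 95 191  48  28] centroid [ 465.4 -410.3] rect [ 465.3 -410.8] [88.8 96.4] 79.6
   cross [ 462.  -411.7   28.8] gap 1.9
c 63 [313 134  40  40] centroid [ 674.1 -156.8] rect [ 674.9 -157.1] [114.2 118.9] 88.4
c 69 [156 250  58  52] centroid [ 671.9 -158. ] rect [ 672.  -158.6] [140.2 117.8] 7.0
   cross [ 673.5 -156.9   44. ] gap 0.6
d 65 [199 129  55  53] centroid [669.6 150.7] rect [669.8 150.5] [149.4 150.4] 85.3
d 71 [290 255  84  76] centroid [669.8 151.2] rect [667.9 151.3] [147.3 170.6] 85.1
   cross [669.6 150.9  59.8] gap 0.5
pad 43 [293 216  34  33] centroid [449.1 -86.1] rect [449.4 -87. ] [96.6 93.9] 89.3
pad 38 [224 213  39  24] centroid [453.1 -86.8] rect [454.5 -87.3] [87.6 96.2] 10.6
   cross [449.6 -87.    0.8] gap 1.5
stack top [442.15252861 -79.58827541 138.        ]
```

View pics/c0.png

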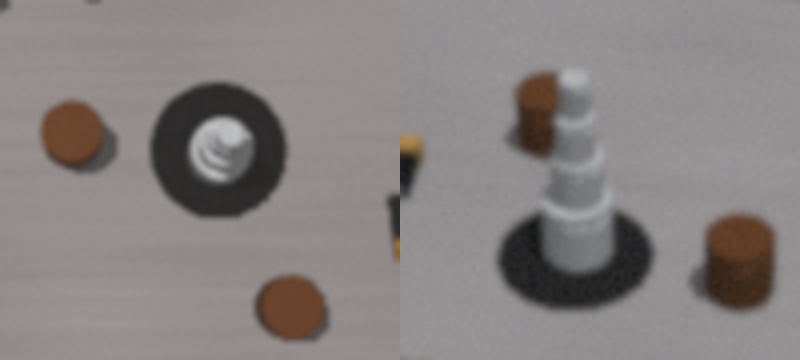

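The crop confirms the choice: the steel stack on the black pad, with the top disc at about (314.5,229) in the top view. The brown cylinders at (273,228) and (328,271) are excluded. All pan heights agree with the text within 4 mm. Now moving above the stack.

>>> {"method": "servo_tool", "body": {
  "plan": [
    [[0.035, -0.035, 0, -8.5, 0.0854], [0.035, -0.035, 0, -8.5, 0.0854], [0.035, -0.035, 0, -8.5, 0.0854], [0.035, -0.035, 0, -8.5, 0.0854], [0.035, -0.035, 0, -8.5, 0.0854], [0.035, -0.035, 0, -8.5, 0.0854], [0.035, -0.035, 0, -8.5, 0.0854], [0.035, -0.035, 0, -8.5, 0.0854]]
  ]
}}

```text
time: 1.05
tool_pos: [417.7, 302.6, 304.1]
tcp_rot: [180.0, -0.0, 98.5]
ft_force: [0.3, 0.4, 0.9]
finger_gap: 85.2
grip_force: 0.0
```

>>> {"method": "servo_tool", "body": {
  "plan": [
    [[0.004, -0.048, 0, -4.4, 0.0854], [0.004, -0.048, 0, -4.4, 0.0854], [0.004, -0.048, 0, 0, 0.0854], [0.004, -0.048, 0, 0, 0.0854], [0.004, -0.048, 0, 0, 0.0854], [0.004, -0.048, 0, 0, 0.0854], [0.004, -0.048, 0, 0, 0.0854], [0.004, -0.048, 0, 0, 0.0854], [0, 0, 0, 0, 0.0854], [0, 0, 0, 0, 0.0854]]
  ]
}}

```text
time: 2.05
tool_pos: [448.4, -80.9, 303.7]
tcp_rot: [-180.0, -0.0, 89.8]
ft_force: [0.4, 0.9, 0.0]
finger_gap: 85.5
grip_force: 0.0
```

```bash
python3 - <<'E'
from h import *
s=snap('wrist','w1.png'); q=sense(); print(q['tool_pos'],q['tcp_rot'],q['time'],q['joint_pos'])
E
```

```text
[448.49985557 -79.82404815 303.75838221] [-1.79982476e+02 -3.32355239e-02  8.99609295e+01] 2.1 [-1.65624139e+01 -1.54892165e+01  1.07173218e+02  2.68902727e-02
  8.83422516e+01 -1.65241326e+01]
```

View pics/w1.png

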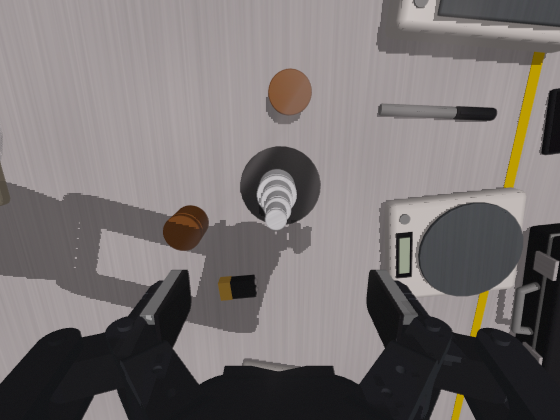

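```bash
python3 - <<'E'
from h import *
w=cv2.imread('pics/w1.png'); g=cv2.cvtColor(w,cv2.COLOR_BGR2GRAY)
print(g[150:240,277][::4]); print(g[217,250:305]); print(g[205:240,277])
cv2.imwrite('pics/w1c.png',cv2.resize(w[160:240,230:330],(800,640),interpolation=2)[:600])
s=snap('wrist')
for px in [(277,216),(277,218)]: print(onz(s,*px,138))
E
```

```text
[ 49  47  45  45  45 126 155 192 126 170 159 124 183 124 126 183 185 186
 189 186 108  95  95]
[157 158 159 157 158 156 122  52  41  38  36  37  38  38  54 121 174 186
 188 187 187 185 184 183 182 183 183 184 185 186 186 186 185 186 186 181
 171 186 160  64  42  43  43  44  42  44  44  44  45  46  47  49  62 106
 145]
[125 126 142 174 154 183 188 186 187 185 183 183 184 186 185 186 188 189
 185 186 188 186 187 184 171 108  95  95  95  95  95  95  95  95  95]
[446.75102166 -79.84994185 138.        ]
[446.74827426 -81.56348364 138.        ]
```

View pics/w1c.png

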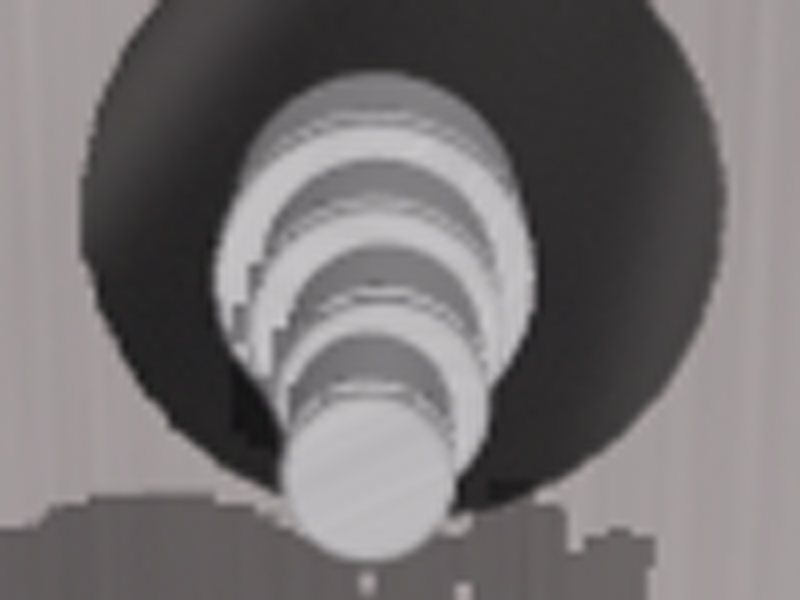

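Wrist close-up: w50's top disc is centred at (275.7,219.3) px, and the rings of the 100, 200 and 500 g weights show below it.

```bash
python3 - <<'E'
from h import *
w=snap('wrist');T=snap('top');S=snap('scene')
a=ray(w,275.7,219.3)
print(onz(w,275.7,219.3,138))
print(cross(a,ray(S,243.1,178.3)), onz(S,243.1,178.3,138))
print(onz(w,230+383/8-.5,160+404/8-.5,112), 'pad',onz(w,230+403/8-.5,160+200/8-.5,4))
print(sense()['tool_pos'])
E
```

```text
[445.77561289 -82.00743758 138.        ]
(array([445.81783152, -82.51576476, 140.44633941]), np.float64(2.534791705345433)) [441.95882543 -84.75471001 138.        ]
[447.03302909 -82.01957432 112.        ] pad [449.66641438 -82.11838391   4.        ]
[448.72419001 -78.49852071 303.91407741]
```

>>> {"method": "servo_tool", "body": {
  "plan": [
    [[-0.0026, -0.0025, -0.02, 0, 0.045], [0, 0, -0.03, 0, 0.045], [0, 0, -0.03, 0, 0.045], [0, 0, -0.02, 0, 0.045], [0, 0, -0.01, 0, 0.045], [0, 0, -0.006, 0, 0.045], [0, 0, 0, 0, 0.045], [0, 0, 0, 0, 0.045]]
  ],
  "force": 25
}}

```text
time: 3.1
tool_pos: [446.7, -82.2, 189.1]
tcp_rot: [179.9, 0.0, 90.1]
ft_force: [-0.0, -0.4, 0.7]
finger_gap: 45.2
grip_force: 0.0
```

```bash
python3 - <<'E'
from h import *
w=snap('wrist'); cv2.imwrite('pics/w2.png',w['frame']); print(sense()['tool_pos'])
E
```

```text
[446.84522663 -82.371876   189.20456099]
```

View pics/w2.png

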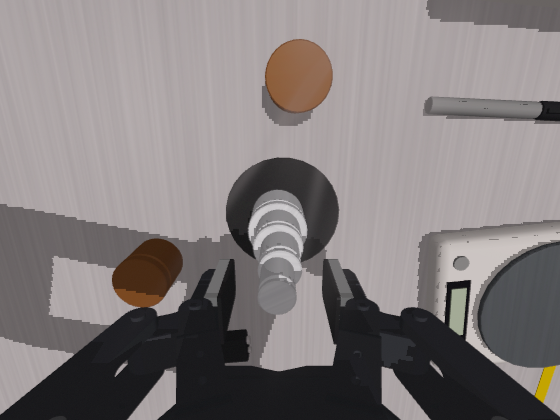

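The fingers straddle w50 evenly: finger edges at columns 235 and 322, weight at 277. Closing and lifting.

>>> {"method": "servo_tool", "body": {
  "plan": [
    [[0, 0, 0, 0, 0.03], [0, 0, 0, 0, 0.02], [0, 0, 0, 0, 0.014], [0, 0, 0, 0, 0.014], [0, 0, 0, 0, 0.014], [0, 0, 0, 0, 0.014]]
  ]
}}

```text
time: 3.75
tool_pos: [446.4, -82.4, 188.6]
tcp_rot: [179.9, 0.0, 90.0]
ft_force: [-0.6, 0.3, 5.9]
finger_gap: 17.0
grip_force: 24.6
```

>>> {"method": "servo_tool", "body": {
  "plan": [
    [[0, 0, 0.004, 0, 0.014], [0, 0, 0.01, 0, 0.014], [0, 0, 0.02, 0, 0.014], [0, 0, 0.026, 0, 0.014], [0, 0, 0, 0, 0.014]]
  ]
}}

```text
time: 4.25
tool_pos: [447.9, -82.8, 252.4]
tcp_rot: [179.6, 0.1, 90.0]
ft_force: [0.8, -0.2, 0.7]
finger_gap: 17.4
grip_force: 24.4
```

```bash
python3 - <<'E'
from h import *
w=snap('wrist'); cv2.imwrite('pics/w3.png',w['frame']); print(sense()['tool_pos'])
E
```

```text
[447.21178889 -82.58439646 250.39008134]
```

View pics/w3.png

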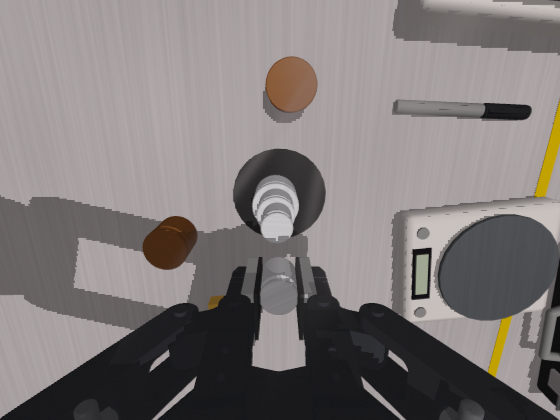

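w50 is held: disc at (279,294), and the rest of the stack still stands below it at (277,228). Carrying it over to scale A.

>>> {"method": "servo_tool", "body": {
  "plan": [
    [[0.0015, 0.03, 0, 0, 0.014], [0.0015, 0.045, 0, 0, 0.014], [0.0015, 0.0485, 0, 0, 0.014], [0.0015, 0.0485, 0, 0, 0.014], [0.0015, 0.0485, 0, 0, 0.014], [0.0015, 0.0485, 0, 0, 0.014], [0.0015, 0.0485, 0, 0, 0.014], [0.0015, 0.0485, 0, 0, 0.014], [0.0015, 0.0485, 0, 0, 0.014], [0.002, 0.03, 0, 0, 0.014]]
  ]
}}

```text
time: 5.3
tool_pos: [460.3, 365.2, 246.6]
tcp_rot: [-179.9, 0.0, 90.1]
ft_force: [0.5, -0.5, -0.6]
finger_gap: 17.4
grip_force: 24.5
```

>>> {"method": "servo_tool", "body": {
  "plan": [
    [[0, 0.016, -0.02, 0, 0.014], [0, 0.008, -0.03, 0, 0.014], [0, 0, -0.03, 0, 0.014], [0, 0, 0, 0, 0.014], [0, 0, 0, 0, 0.014]]
  ]
}}

```text
time: 5.8
tool_pos: [460.8, 385.7, 167.0]
tcp_rot: [-179.9, 0.1, 90.0]
ft_force: [-0.3, 0.7, -0.0]
finger_gap: 17.0
grip_force: 24.5
```

```bash
cat > pan.py <<'E'
from h import *
import sys
# dark pan under the tool: expected centre, height, size
x,y,z,w=map(float,sys.argv[1:5]); 
if len(sys.argv)>5: name=sys.argv[5]
s=snap('wrist'); cv2.imwrite('pics/p%d.png'%int(w),s['frame'])
g=cv2.cvtColor(s['frame'],cv2.COLOR_BGR2GRAY)
q=sense(); print('tcp',q['tool_pos'].round(1),q['tcp_rot'].round(1),'t',q['time'],'f',q['ft_force'].round(1))
u0,v0=proj(s,[x,y,z]); print('expected px',u0.round(),v0.round())
# white ring seen: mask of pixels near pan, in the upper part away from the fingers
m=((g>30)&(g<100)).astype(np.uint8)
n,l,st,c=cv2.connectedComponentsWithStats(m,connectivity=4)
for k in range(1,n):
    if st[k,4]>800: print(k,st[k],c[k].round(1))
E
python3 pan.py 461.5 386.3 24 58
```

```text
tcp [461.8 386.2 168.7] [180.  -0.  90.] t 5.85 f [ 0.1 -0.4  1.1]
expected px 281.0 224.0
1 [    7   179   338   232 14753] [225.6 269.7]
36 [ 251  305   55   67 2234] [275.4 344.5]
73 [350 319  54  41 941] [373.2 341.9]
75 [  58  320  133  100 1993] [119.5 383.8]
```

View pics/p58.png

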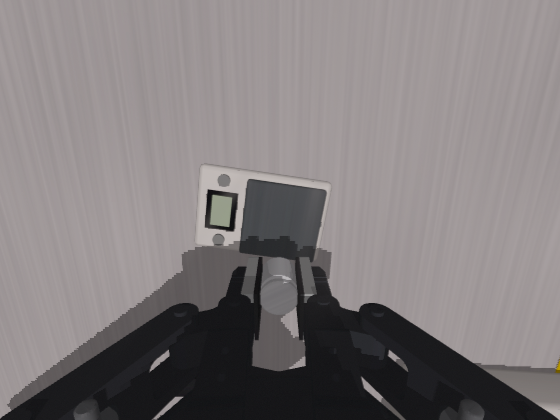

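Pan A has corners at about (247,180), (326,189), (239,254) and (317,262), so its centre is near (282,221). The held weight's disc is at (279,294).

```bash
python3 - <<'E'
from h import *
s=snap('wrist')
print(onz(s,282.3,221.3,24),onz(s,279,294,168-188+138), sense()['tool_pos'])
E
```

```text
[464.19148192 388.84872446  24.        ] [461.61332862 386.59828331 118.        ] [462.36987978 386.50758716 169.72235643]
```

>>> {"method": "servo_tool", "body": {
  "plan": [
    [[0.002, 0.002, -0.02, 0, 0.014], [0, 0, -0.025, 0, 0.014], [0, 0, -0.012, 0, 0.014], [0, 0, -0.005, 0, 0.014], [0, 0, -0.002, 0, 0.014], [0, 0, 0, 0, 0.014], [0, 0, 0, 0, 0.014]]
  ]
}}

```text
time: 6.6
tool_pos: [464.2, 388.7, 105.2]
tcp_rot: [179.9, -0.1, 90.0]
ft_force: [0.4, 0.0, 0.0]
finger_gap: 17.2
grip_force: 24.5
```

>>> {"method": "servo_tool", "body": {
  "plan": [
    [[0, 0, -0.0015, 0, 0.014], [0, 0, -0.001, 0, 0.014], [0, 0, 0, 0, 0.014], [0, 0, 0, 0, 0.014]]
  ]
}}

```text
time: 7.0
tool_pos: [463.5, 388.2, 101.4]
tcp_rot: [-180.0, 0.0, 90.0]
ft_force: [0.6, 0.4, -0.2]
finger_gap: 16.9
grip_force: 24.5
```

>>> {"method": "servo_tool", "body": {
  "plan": [
    [[0, 0, -0.001, 0, 0.014], [0, 0, 0, 0, 0.014], [0, 0, 0, 0, 0.014]]
  ]
}}

```text
time: 7.3
tool_pos: [463.7, 388.3, 100.7]
tcp_rot: [180.0, -0.0, 90.0]
ft_force: [-1.6, 0.1, 3.2]
finger_gap: 17.3
grip_force: 24.8
```

>>> {"method": "servo_tool", "body": {
  "plan": [
    [[0, 0, -0.001, 0, 0.014], [0, 0, 0, 0, 0.014], [0, 0, 0, 0, 0.014]]
  ]
}}

```text
time: 7.6
tool_pos: [463.7, 388.4, 100.6]
tcp_rot: [180.0, -0.0, 90.0]
ft_force: [-3.4, -3.0, 10.9]
finger_gap: 17.0
grip_force: 25.6
```

Contact with the pan. Releasing and rising.

>>> {"method": "servo_tool", "body": {
  "plan": [
    [[0, 0, 0.0005, 0, 0.019], [0, 0, 0, 0, 0.024], [0, 0, 0, 0, 0.034], [0, 0, 0, 0, 0.045], [0, 0, 0, 0, 0.045], [0, 0, 0.01, 0, 0.045], [0, 0, 0.03, 0, 0.045], [0, 0, 0.04, 0, 0.045], [0, 0, 0.04, 0, 0.05]]
  ]
}}

```text
time: 8.5
tool_pos: [463.2, 388.0, 221.4]
tcp_rot: [-180.0, 0.0, 90.0]
ft_force: [0.8, 0.1, -0.4]
finger_gap: 50.0
grip_force: 0.0
```

```bash
python3 - <<'E'
from h import *
w=snap('wrist'); cv2.imwrite('pics/w4.png',w['frame']); print(sense()['tool_pos'])
E
```

```text
[465.99982978 390.02910631 230.5466926 ]
```

View pics/w4.png

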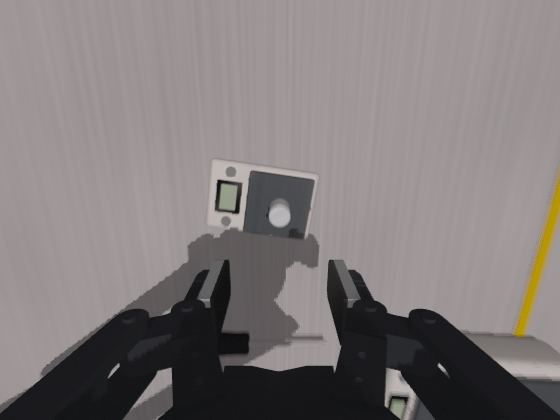

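w50 stands mid-pan: base near (279,206), pan centre near (279,205). Going back for w100.

>>> {"method": "servo_tool", "body": {
  "plan": [
    [[-0.0015, -0.03, 0, 0, 0.05], [-0.0015, -0.0485, 0, 0, 0.05], [-0.0015, -0.0485, 0, 0, 0.05], [-0.0015, -0.0485, 0, 0, 0.05], [-0.0015, -0.0485, 0, 0, 0.05], [-0.0015, -0.0485, 0, 0, 0.05], [-0.0015, -0.0485, 0, 0, 0.05], [-0.0015, -0.0485, 0, 0, 0.05], [-0.0015, -0.0485, 0, 0, 0.05], [-0.003, -0.03, 0, 0, 0.05]]
  ]
}}

```text
time: 9.55
tool_pos: [446.9, -62.7, 220.9]
tcp_rot: [179.9, 0.1, 89.9]
ft_force: [0.6, -0.7, -0.2]
finger_gap: 50.2
grip_force: 0.0
```

>>> {"method": "servo_tool", "body": {
  "plan": [
    [[0, -0.017, 0, 0, 0.05], [0, -0.0055, 0, 0, 0.05], [0, 0, 0, 0, 0.05], [0, 0, 0, 0, 0.05]]
  ]
}}

```text
time: 9.95
tool_pos: [447.2, -81.5, 220.1]
tcp_rot: [180.0, -0.0, 90.1]
ft_force: [-0.2, 0.1, -0.2]
finger_gap: 49.9
grip_force: 0.0
```

```bash
cat > disc.py <<'E'
from h import *
import sys
x,y,z,d=map(float,sys.argv[1:5])
s=snap('wrist'); f=s['frame']; cv2.imwrite('pics/d%d.png'%int(d),f); q=sense()
print('tcp',q['tool_pos'].round(1),'t',q['time'])
g=cv2.cvtColor(f,cv2.COLOR_BGR2GRAY)
u,v=proj(s,[x,y,z]); e=proj(s,[x+d/2,y,z]); rp=e[0]-u; print('expect',u.round(1),v.round(1),'r',rp.round(1))
# fit: bright, top-face blob, nearest to expectation
k=int(2*rp); R=g[int(v)-k:int(v)+k,int(u)-k:int(u)+k]
m=(R>172).astype(np.uint8); m=cv2.morphologyEx(m,cv2.MORPH_OPEN,np.ones((5,5),np.uint8))
for c in cv2.findContours(m,0,2)[0]:
    if len(c)>8 and cv2.contourArea(c)>.4*3.14*rp*rp:
        el=cv2.fitEllipse(c); b=cv2.boundingRect(c)
        o=np.array([int(u)-k,int(v)-k]); cc=el[0]+o
        lo=np.array([b[0]+b[2]/2,b[1]+b[3]-1-rp*.95])+o
        print('ellipse',cc.round(1),np.round(el[1],1),'->',onz(s,*cc,z).round(1),' box',b+np.r_[o,0,0],'lower-edge ->',onz(s,*lo,z).round(1))
cv2.imwrite('pics/dc%d.png'%int(d),cv2.resize(R,None,fx=5,fy=5,interpolation=2))
E
python3 disc.py 447 -82 112 24
```

```text
tcp [447.1 -81.3 220. ] t 10.0
expect 278.9 245.0 r 19.0
ellipse [280.4 244.7] [25.4 37. ] -> [447.9 -81.8 112. ]  box [261 231  36  29] lower-edge -> [447.  -79.2 112. ]
```

>>> {"method": "servo_tool", "body": {
  "plan": [
    [[0, 0.0005, -0.02, 0, 0.05], [0, 0, -0.025, 0, 0.05], [0, 0, -0.01, 0, 0.05], [0, 0, -0.004, 0, 0.05], [0, 0, 0, 0, 0.05], [0, 0, 0, 0, 0.036], [0, 0, 0, 0, 0.028], [0, 0, 0, 0, 0.02], [0, 0, 0, 0, 0.02], [0, 0, 0, 0, 0.02]]
  ]
}}

```text
time: 11.0
tool_pos: [447.7, -82.0, 162.1]
tcp_rot: [179.9, 0.0, 90.0]
ft_force: [-1.9, 1.1, 6.3]
finger_gap: 22.9
grip_force: 24.5
```

>>> {"method": "servo_tool", "body": {
  "plan": [
    [[0, 0, 0, 0, 0.02], [0, 0, 0, 0, 0.02], [0, 0, 0.004, 0, 0.02], [0, 0, 0.01, 0, 0.02], [0, 0, 0.02, 0, 0.02], [0, 0, 0.03, 0, 0.02], [0, 0, 0, 0, 0.02]]
  ]
}}

```text
time: 11.7
tool_pos: [449.3, -82.4, 230.0]
tcp_rot: [179.6, 0.1, 90.0]
ft_force: [1.5, -0.0, 0.4]
finger_gap: 23.1
grip_force: 24.7
```

```bash
python3 disc.py 447 -82 82 32;  python3 disc.py 447 -82 175 24
```

```text
tcp [448.5 -82.2 227.8] t 11.75
expect 274.8 222.2 r 21.1
ellipse [273.8 221. ] [29.1 42. ] -> [446.3 -81.   82. ]  box [253 206  43  30] lower-edge -> [446.8 -76.2  82. ]
tcp [447.6 -81.9 226.1] t 11.8
expect 275.6 291.6 r 26.1
```

>>> {"method": "servo_tool", "body": {
  "plan": [
    [[0.002, -0.03, 0, 0, 0.02], [0.002, -0.0485, 0, 0, 0.02], [0.002, -0.0485, 0, 0, 0.02], [0.002, -0.0485, 0, 0, 0.02], [0.002, -0.0485, 0, 0, 0.02], [0.002, -0.0485, 0, 0, 0.02], [0.002, -0.0363, 0, 0, 0.02], [0.001, -0.02, -0.01, 0, 0.02], [0, 0, -0.03, 0, 0.02], [0, 0, -0.015, 0, 0.02]]
  ]
}}

```text
time: 12.8
tool_pos: [460.4, -409.9, 165.7]
tcp_rot: [-179.8, -0.2, 90.0]
ft_force: [-0.1, 0.1, -2.4]
finger_gap: 23.2
grip_force: 24.7
```

>>> {"method": "servo_tool", "body": {
  "plan": [
    [[0, 0, 0, 0, 0.02], [0, 0, 0, 0, 0.02]]
  ]
}}

```text
time: 13.0
tool_pos: [461.9, -409.7, 169.4]
tcp_rot: [-179.9, -0.1, 90.1]
ft_force: [0.4, 0.3, 0.1]
finger_gap: 23.0
grip_force: 24.7
```

```bash
python3 pan.py 462 -410.5 32 90 | head -2
```

```text
tcp [ 462.4 -410.2  170.6] [180.    0.   90.1] t 13.05 f [-0.6 -0.  -0.7]
expected px 280.0 229.0
```

View pics/p90.png

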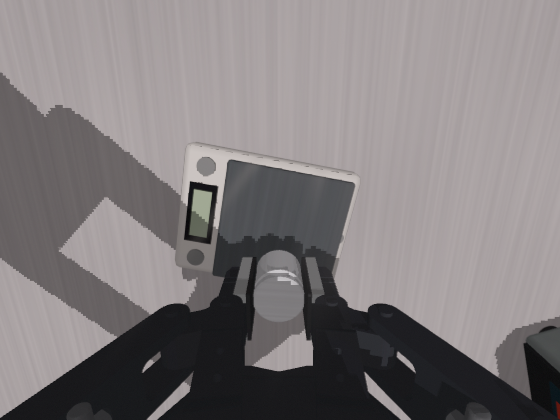

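Pan B's corners are (229,160), (355,182) and (213,276), so its centre is near (284,229), 4 px right of expected. Shifting x by about +2.5 mm.

>>> {"method": "servo_tool", "body": {
  "plan": [
    [[0.0025, 0, -0.02, 0, 0.02], [0, 0, -0.02, 0, 0.02], [0, 0, -0.01, 0, 0.02], [0, 0, -0.004, 0, 0.02], [0, 0, -0.002, 0, 0.02], [0, 0, 0, 0, 0.02], [0, 0, 0, 0, 0.02]]
  ]
}}

```text
time: 13.75
tool_pos: [465.0, -411.0, 115.1]
tcp_rot: [179.9, 0.1, 90.0]
ft_force: [0.0, 1.4, -0.1]
finger_gap: 22.9
grip_force: 24.7
```

>>> {"method": "servo_tool", "body": {
  "plan": [
    [[0, 0, -0.001, 0, 0.02], [0, 0, -0.001, 0, 0.02], [0, 0, 0, 0, 0.02], [0, 0, 0, 0, 0.02]]
  ]
}}

```text
time: 14.15
tool_pos: [464.7, -410.7, 112.2]
tcp_rot: [180.0, 0.0, 90.0]
ft_force: [0.3, -0.1, 0.8]
finger_gap: 23.0
grip_force: 24.8
```

>>> {"method": "servo_tool", "body": {
  "plan": [
    [[0, 0, -0.001, 0, 0.02], [0, 0, 0, 0, 0.02], [0, 0, 0, 0, 0.02]]
  ]
}}

```text
time: 14.45
tool_pos: [464.7, -410.8, 112.1]
tcp_rot: [180.0, 0.0, 90.0]
ft_force: [-3.0, 2.5, 7.8]
finger_gap: 22.7
grip_force: 25.5
```

>>> {"method": "servo_tool", "body": {
  "plan": [
    [[0, 0, 0.0003, 0, 0.025], [0, 0, 0, 0, 0.03], [0, 0, 0, 0, 0.04], [0, 0, 0, 0, 0.05], [0, 0, 0, 0, 0.05], [0, 0, 0.01, 0, 0.05], [0, 0, 0.03, 0, 0.055], [0, 0, 0.04, 0, 0.06], [0, 0, 0.02, 0, 0.06], [0, 0, 0, 0, 0.06]]
  ]
}}

```text
time: 15.45
tool_pos: [466.3, -412.3, 217.0]
tcp_rot: [179.7, 0.4, 90.0]
ft_force: [0.3, 0.1, 0.3]
finger_gap: 60.4
grip_force: 0.0
```

```bash
python3 disc.py 464.5 -410.5 62 24
```

```text
tcp [ 465.5 -411.5  214.3] t 15.5
expect 275.6 216.7 r 15.5
ellipse [275.  219.1] [27.4 28.7] -> [ 464.  -412.4   62. ]  box [261 206  29  28] lower-edge -> [ 464.4 -411.8   62. ]
```

>>> {"method": "servo_tool", "body": {
  "plan": [
    [[-0.002, 0.03, 0, 0, 0.06], [-0.002, 0.0485, 0, 0, 0.06], [-0.002, 0.0485, 0, 0, 0.06], [-0.002, 0.0485, 0, 0, 0.06], [-0.002, 0.0485, 0, 0, 0.06], [-0.0025, 0.0485, 0, 0, 0.06], [-0.003, 0.036, 0, 0, 0.06], [-0.002, 0.02, 0, 0, 0.06], [0, 0, 0, 0, 0.06], [0, 0, 0, 0, 0.06]]
  ]
}}

```text
time: 16.5
tool_pos: [446.6, -81.9, 210.4]
tcp_rot: [-179.9, -0.0, 90.1]
ft_force: [-0.1, 0.0, -0.2]
finger_gap: 59.9
grip_force: 0.0
```

```bash
python3 disc.py 447 -81.5 82 32
```

```text
tcp [446.8 -82.5 210.5] t 16.55
expect 280.0 232.1 r 23.0
ellipse [280.9 232.1] [38.  48.9] -> [447.6 -81.5  82. ]  box [257 211  48  42] lower-edge -> [447.7 -80.   82. ]
```

>>> {"method": "servo_tool", "body": {
  "plan": [
    [[0.0005, 0.0005, -0.025, 0, 0.06], [0, 0, -0.03, 0, 0.06], [0, 0, -0.018, 0, 0.06], [0, 0, -0.007, 0, 0.06], [0, 0, -0.003, 0, 0.06], [0, 0, 0, 0, 0.045], [0, 0, 0, 0, 0.036], [0, 0, 0, 0, 0.028], [0, 0, 0, 0, 0.028], [0, 0, 0, 0, 0.028]]
  ],
  "force": 30
}}

```text
time: 17.55
tool_pos: [448.2, -81.9, 129.4]
tcp_rot: [179.9, 0.1, 90.0]
ft_force: [-2.8, -1.4, 6.1]
finger_gap: 31.2
grip_force: 29.8
```

>>> {"method": "servo_tool", "body": {
  "plan": [
    [[0, 0, 0, 0, 0.028], [0, 0, 0, 0, 0.028], [0, 0, 0.004, 0, 0.028], [0, 0, 0.01, 0, 0.028], [0, 0, 0.02, 0, 0.028], [0, 0, 0.03, 0, 0.028], [0, 0, 0, 0, 0.028]]
  ]
}}

```text
time: 18.25
tool_pos: [450.0, -82.2, 197.2]
tcp_rot: [179.6, 0.1, 90.0]
ft_force: [1.0, -0.1, -1.4]
finger_gap: 31.3
grip_force: 30.1
```

```bash
python3 disc.py 447 -82 48 44
```

```text
tcp [449.1 -81.9 195. ] t 18.3
expect 273.8 222.1 r 28.9
ellipse [270.5 218.3] [35.  56.7] -> [444.5 -79.   48. ]  box [244 200  56  36] lower-edge -> [445.7 -70.5  48. ]
```

>>> {"method": "servo_tool", "body": {
  "plan": [
    [[0.025, -0.008, 0, 0, 0.028], [0.044, -0.015, 0, 0, 0.028], [0.044, -0.015, 0, 0, 0.028], [0.044, -0.015, 0, 0, 0.028], [0.044, -0.015, 0, 0, 0.028], [0.025, -0.0075, 0, 0, 0.028], [0, 0, -0.015, 0, 0.028], [0, 0, -0.01, 0, 0.028], [0, 0, 0, 0, 0.028], [0, 0, 0, 0, 0.028]]
  ]
}}

```text
time: 19.3
tool_pos: [672.0, -156.5, 166.0]
tcp_rot: [-179.8, -0.1, 90.0]
ft_force: [0.6, -0.4, -2.0]
finger_gap: 30.9
grip_force: 30.8
```

```bash
python3 pan.py 673.5 -157 42 122 | head -2
```

```text
tcp [ 672.7 -156.7  167.1] [-180.   -0.   90.] t 19.35 f [-0.4 -1.  -1.5]
expected px 282.0 236.0
```

View pics/p122.png

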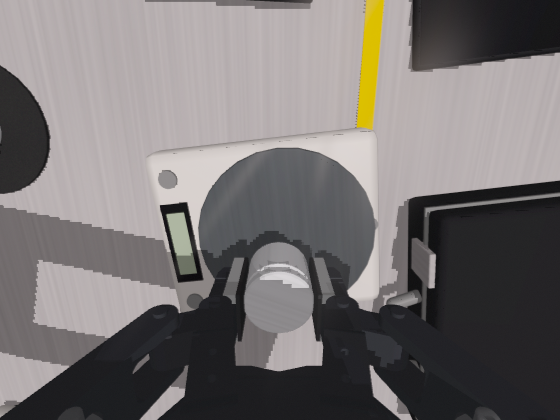

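Pan C spans columns 199–375 with its top edge at row 148, so its centre is near (287,232) against the expected (282,236). Shifting about +2.5, +1 mm and lowering.

>>> {"method": "servo_tool", "body": {
  "plan": [
    [[0.0025, 0.001, -0.018, 0, 0.028], [0, 0, -0.014, 0, 0.028], [0, 0, -0.007, 0, 0.028], [0, 0, -0.002, 0, 0.028], [0, 0, 0, 0, 0.028], [0, 0, 0, 0, 0.028]]
  ]
}}

```text
time: 19.95
tool_pos: [676.4, -156.2, 126.6]
tcp_rot: [180.0, 0.0, 90.0]
ft_force: [0.2, 0.1, -1.8]
finger_gap: 30.9
grip_force: 30.8
```

>>> {"method": "servo_tool", "body": {
  "plan": [
    [[0, 0, -0.001, 0, 0.028], [0, 0, -0.001, 0, 0.028], [0, 0, 0, 0, 0.028], [0, 0, 0, 0, 0.028]]
  ]
}}

```text
time: 20.35
tool_pos: [676.1, -156.1, 124.3]
tcp_rot: [180.0, 0.0, 90.0]
ft_force: [0.3, 1.0, -2.4]
finger_gap: 31.1
grip_force: 30.8
```

>>> {"method": "servo_tool", "body": {
  "plan": [
    [[0, 0, -0.001, 0, 0.028], [0, 0, 0, 0, 0.028], [0, 0, 0, 0, 0.028]]
  ]
}}

```text
time: 20.65
tool_pos: [676.2, -156.1, 123.6]
tcp_rot: [180.0, 0.0, 90.0]
ft_force: [0.3, -0.6, 2.2]
finger_gap: 31.4
grip_force: 30.8
```

>>> {"method": "servo_tool", "body": {
  "plan": [
    [[0, 0, -0.0005, 0, 0.028], [0, 0, 0, 0, 0.028], [0, 0, 0, 0, 0.034], [0, 0, 0, 0, 0.038], [0, 0, 0, 0, 0.048], [0, 0, 0, 0, 0.06], [0, 0, 0, 0, 0.06], [0, 0, 0.01, 0, 0.06], [0, 0, 0.03, 0, 0.07], [0, 0, 0.03, 0, 0.078]]
  ]
}}

```text
time: 21.65
tool_pos: [675.5, -155.9, 193.1]
tcp_rot: [-179.9, -0.0, 90.0]
ft_force: [1.0, -0.2, 0.5]
finger_gap: 78.0
grip_force: 0.0
```

>>> {"method": "servo_tool", "body": {
  "plan": [
    [[0, 0, 0.01, 0, 0.078], [0, 0, 0, 0, 0.078], [0, 0, 0, 0, 0.078]]
  ]
}}

```text
time: 21.95
tool_pos: [675.7, -155.9, 201.9]
tcp_rot: [-180.0, -0.0, 90.0]
ft_force: [-0.9, -0.1, -1.2]
finger_gap: 77.8
grip_force: 0.0
```

```bash
python3 disc.py 676 -156 76 32
```

```text
tcp [ 675.2 -155.8  200.8] t 22.0
expect 279.8 234.0 r 23.3
ellipse [279.8 234.8] [37.3 45.4] -> [ 676.  -156.6   76. ]  box [257 216  45  41] lower-edge -> [ 675.8 -155.9   76. ]
```

>>> {"method": "servo_tool", "body": {
  "plan": [
    [[-0.025, 0.008, 0, 0, 0.078], [-0.044, 0.015, 0, 0, 0.078], [-0.044, 0.015, 0, 0, 0.078], [-0.044, 0.015, 0, 0, 0.078], [-0.044, 0.015, 0, 0, 0.078], [-0.028, 0.0075, 0, 0, 0.078], [0, 0, -0.04, 0, 0.078], [0, 0, 0, 0, 0.078], [0, 0, 0, 0, 0.078], [0, 0, 0, 0, 0.078]]
  ]
}}

```text
time: 23.0
tool_pos: [447.6, -80.8, 163.2]
tcp_rot: [-180.0, -0.0, 90.0]
ft_force: [0.4, 0.7, -0.1]
finger_gap: 78.3
grip_force: 0.0
```

```bash
python3 disc.py 446.5 -80.5 48 44
```

```text
tcp [447.9 -80.9 163.5] t 23.05
expect 277.6 239.5 r 33.6
ellipse [278.4 237.4] [38.7 65.1] -> [447. -79.  48.]  box [244 217  65  44] lower-edge -> [445.8 -72.5  48. ]
```

View pics/d44.png

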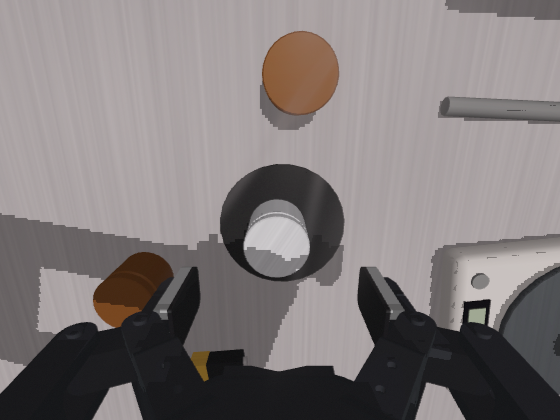

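The 500 g top disc spans columns 244–309 and rows 213–277, centre (276.5,245), which puts w500 at about (446,-84). The finger paths are clear.

>>> {"method": "servo_tool", "body": {
  "plan": [
    [[-0.001, -0.003, -0.025, 0, 0.078], [0, 0, -0.03, 0, 0.078], [0, 0, -0.015, 0, 0.078], [0, 0, -0.006, 0, 0.078], [0, 0, -0.003, 0, 0.078], [0, 0, 0, 0, 0.06], [0, 0, 0, 0, 0.05], [0, 0, 0, 0, 0.04], [0, 0, 0, 0, 0.04], [0, 0, 0, 0, 0.04]]
  ],
  "force": 50
}}

```text
time: 24.05
tool_pos: [446.9, -83.8, 85.1]
tcp_rot: [179.9, 0.0, 90.0]
ft_force: [-1.6, -0.2, 5.5]
finger_gap: 42.9
grip_force: 50.8
```

>>> {"method": "servo_tool", "body": {
  "plan": [
    [[0, 0, 0, 0, 0.04], [0, 0, 0, 0, 0.04], [0, 0, 0.004, 0, 0.04], [0, 0, 0.01, 0, 0.04], [0, 0, 0.02, 0, 0.04], [0, 0, 0.03, 0, 0.04], [0, 0, 0.03, 0, 0.04], [0, 0, 0.01, 0, 0.04], [0, 0, 0, 0, 0.04]]
  ]
}}

```text
time: 24.95
tool_pos: [447.1, -83.9, 189.6]
tcp_rot: [179.8, 0.1, 90.0]
ft_force: [-0.3, 0.2, -5.3]
finger_gap: 42.9
grip_force: 51.9
```

>>> {"method": "servo_tool", "body": {
  "plan": [
    [[0.02, 0.02, 0, 0, 0.04], [0.03, 0.0313, 0, 0, 0.04], [0.03, 0.0313, 0, 0, 0.04], [0.03, 0.0313, 0, 0, 0.04], [0.03, 0.0313, 0, 0, 0.04], [0.03, 0.0313, 0, 0, 0.04], [0.03, 0.0313, 0, 0, 0.04], [0.0237, 0.0267, 0, 0, 0.04], [0, 0, 0, 0, 0.04], [0, 0, 0, 0, 0.04]]
  ]
}}

```text
time: 25.95
tool_pos: [668.6, 151.5, 183.9]
tcp_rot: [-179.7, 0.1, 90.1]
ft_force: [0.2, -1.0, -5.4]
finger_gap: 42.8
grip_force: 53.0
```

```bash
python3 pan.py 669.7 151 60 150 | head -2
```

```text
tcp [668.5 150.7 184.6] [-1.797e+02  1.000e-01  9.010e+01] t 26.0 f [-0.2 -0.2 -5.5]
expected px 282.0 236.0
```

View pics/p150.png

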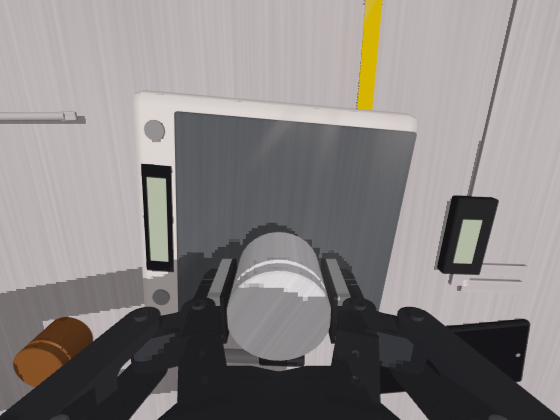

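Pan D's far corners are at (176,112) and (413,132). I'll compute the centre from that edge.

```bash
python3 - <<'E'
from h import *
s=snap('wrist'); a=onz(s,176,112,60)[:2]; b=onz(s,413,132,60)[:2]; d=b-a
print(a,b,np.linalg.norm(d)); n=np.array([d[1],-d[0]])/np.linalg.norm(d); print((a+b)/2+75*n, 'held',onz(s,280,316,129), sense()['tool_pos'])
E
```

```text
[605.20139006 230.11139224] [750.07103014 218.64938284] 145.3223667436201
[671.72073594 149.61403705] held [668.5233753  135.74957578 129.        ] [668.53395081 150.29077633 185.43687554]
```

>>> {"method": "servo_tool", "body": {
  "plan": [
    [[0.002, 0, -0.015, 0, 0.04], [0, 0, -0.015, 0, 0.04], [0, 0, -0.007, 0, 0.04], [0, 0, -0.003, 0, 0.04], [0, 0, 0, 0, 0.04], [0, 0, 0, 0, 0.04]]
  ]
}}

```text
time: 26.65
tool_pos: [672.0, 150.9, 148.2]
tcp_rot: [180.0, -0.0, 90.0]
ft_force: [0.8, -0.1, -4.5]
finger_gap: 43.1
grip_force: 53.1
```

>>> {"method": "servo_tool", "body": {
  "plan": [
    [[0, 0, -0.0015, 0, 0.04], [0, 0, -0.0015, 0, 0.04], [0, 0, 0, 0, 0.04], [0, 0, 0, 0, 0.04]]
  ]
}}

```text
time: 27.05
tool_pos: [671.7, 150.9, 144.8]
tcp_rot: [180.0, 0.0, 90.0]
ft_force: [-0.2, 0.1, -4.3]
finger_gap: 42.8
grip_force: 53.1
```

>>> {"method": "servo_tool", "body": {
  "plan": [
    [[0, 0, -0.001, 0, 0.04], [0, 0, 0, 0, 0.04], [0, 0, 0, 0, 0.04]]
  ]
}}

```text
time: 27.35
tool_pos: [671.7, 150.9, 143.7]
tcp_rot: [-180.0, 0.0, 90.0]
ft_force: [-0.5, 0.5, -4.9]
finger_gap: 43.2
grip_force: 53.1
```

>>> {"method": "servo_tool", "body": {
  "plan": [
    [[0, 0, -0.001, 0, 0.04], [0, 0, 0, 0, 0.04], [0, 0, 0, 0, 0.04]]
  ]
}}

```text
time: 27.65
tool_pos: [671.7, 150.9, 142.6]
tcp_rot: [-180.0, 0.0, 90.0]
ft_force: [-0.3, -0.4, -5.4]
finger_gap: 42.7
grip_force: 53.1
```

>>> {"method": "servo_tool", "body": {
  "plan": [
    [[0, 0, -0.001, 0, 0.04], [0, 0, 0, 0, 0.04], [0, 0, 0, 0, 0.04]]
  ]
}}

```text
time: 27.95
tool_pos: [671.7, 150.9, 141.6]
tcp_rot: [-180.0, 0.0, 90.0]
ft_force: [-0.0, 0.3, -4.1]
finger_gap: 42.8
grip_force: 53.1
```

>>> {"method": "servo_tool", "body": {
  "plan": [
    [[0, 0, -0.0008, 0, 0.04], [0, 0, 0, 0, 0.04], [0, 0, 0, 0, 0.04]]
  ]
}}

```text
time: 28.25
tool_pos: [671.8, 151.0, 141.2]
tcp_rot: [180.0, -0.0, 90.0]
ft_force: [-1.0, -0.6, -1.1]
finger_gap: 42.5
grip_force: 53.4
```

>>> {"method": "servo_tool", "body": {
  "plan": [
    [[0, 0, -0.0006, 0, 0.04], [0, 0, 0, 0, 0.04], [0, 0, 0, 0, 0.04]]
  ]
}}

```text
time: 28.55
tool_pos: [671.8, 151.0, 141.1]
tcp_rot: [180.0, -0.0, 90.0]
ft_force: [-5.7, -1.0, 5.3]
finger_gap: 42.8
grip_force: 53.9
```

Seated. Releasing, rising straight up, then checking.

>>> {"method": "servo_tool", "body": {
  "plan": [
    [[0, 0, 0, 0, 0.045], [0, 0, 0, 0, 0.05], [0, 0, 0, 0, 0.06], [0, 0, 0, 0, 0.07], [0, 0, 0, 0, 0.075], [0, 0, 0, 0, 0.075], [0, 0, 0.01, 0, 0.075], [0, 0, 0.03, 0, 0.08], [0, 0, 0.04, 0, 0.08], [0, 0, 0.04, 0, 0.08]]
  ]
}}

```text
time: 29.55
tool_pos: [671.4, 150.9, 261.9]
tcp_rot: [-180.0, 0.0, 90.0]
ft_force: [0.2, -0.3, 0.4]
finger_gap: 79.9
grip_force: 0.0
```

>>> {"method": "servo_tool", "body": {
  "plan": [
    [[-0.03, 0, 0.03, 0, 0.08], [-0.04, 0, 0.02, 0, 0.08], [-0.04, 0, 0, 0, 0.08], [-0.04, 0, 0, 0, 0.08], [-0.02, 0, 0, 0, 0.08], [0, 0, 0, 0, 0.08], [0, 0, 0, 0, 0.08]]
  ]
}}

```text
time: 30.25
tool_pos: [502.0, 151.0, 311.5]
tcp_rot: [179.9, -0.0, 90.0]
ft_force: [0.3, -0.8, 0.2]
finger_gap: 80.0
grip_force: 0.0
```

```bash
python3 - <<'E'
from h import *
T=snap('top','T1.png');f=T['frame']
# expected pan centres (top calibration) vs. the bright top face of each weight
cs=[]
for n,x,y,z,h,d in(('a',460.4,385.9,24,26,18),('b',461.3,-409.5,32,30,24),('c',674.1,-156.8,42,34,32),('d',669.6,150.7,60,44,44)):
    u,v=proj(T,[x,y,z+h]); k=16
    R=cv2.cvtColor(f,cv2.COLOR_BGR2GRAY)[int(v)-k:int(v)+k,int(u)-k:int(u)+k]
    cs.append(cv2.resize(f[int(v)-32:int(v)+32,int(u)-32:int(u)+32],(200,200),interpolation=2))
    uu,vv=np.meshgrid(np.arange(-k,k),np.arange(-k,k)); m=(R>165)&(np.hypot(uu,vv)<d*.22+3)
    c=np.array([uu[m].mean()+int(u),vv[m].mean()+int(v)]); print(n,m.sum(),c.round(1),'weight',onz(T,*c,z+h)[:2].round(1),'pan',x,y)
cv2.imwrite('pics/f.png',np.hstack(cs))
E
```

```text
a 2 [140. 230.] weight [455.3 392.6] pan 460.4 385.9
b 46 [427.6 223.1] weight [ 463.7 -410.9] pan 461.3 -409.5
c 84 [334.1 149.7] weight [ 674.7 -156.6] pan 674.1 -156.8
d 79 [228.4 148.7] weight [672.1 139.7] pan 669.6 150.7
```

View pics/f.png

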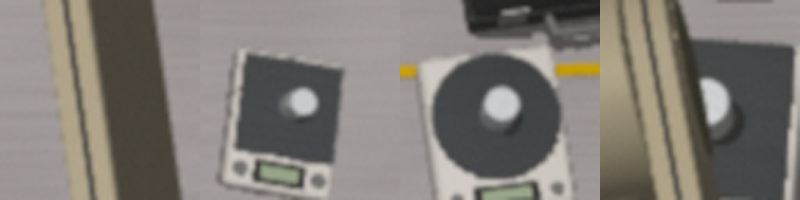

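Weights B and C stand centred, at most 3 mm off. D stands upright but is partly hidden by the arm, and A, fully hidden here, was confirmed earlier from the wrist view. Handing in.

```bash
python3 -c "
from h import *
print(r.hand_in())"
```

```text
the job is handed in; nothing more can be done
None
```

All four weights are on their scales and the job is handed in at about 30 s, with no result given back; I confirmed 50, 100 and 200 g mid-pan by camera, but the arm partly hid the 500 g, so its centring rests on where the arm set it down.

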